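# Lay out stripped power-supply housings and bin their heat sinks

### The job

The power supplies are stripped down for inspection. Lay every housing on its feet on the rubber pad by pushing it square against the low stop bar and tipping it over the bar, away from the robot, so that its vented cover faces up; and put the heat sinks away: open the bin's lid wide, raise the tip tray by its bar until all heat sinks have slid into the bin, lower the tray fully again, then shut the lid fully. Leave the solder spool, meter and mug where they are.

Things in the scene. Friction and masses are not known exactly. Their poses are not given: they have to be found in the camera images.
- fence: Fixed low stop bar (bright steel, 420 mm along its y, 14 mm deep, 12 mm high) with a black rubber pad flush behind it, 200 mm deep and 12 mm high. Origin: on the bench, at the middle of the bar's front face (the face towards the robot). x points over the pad, away from the robot; y along the bar; z up. Pad and bar together cover x 0 to 214 mm, y -210 to 210 mm.
- bin_in (a point): Centre of the inner floor of the fixed grey plastic bin, 4 mm above the bench. The bin is 140 mm (x) by 130 mm (y) by 105 mm high, walls 4 mm; its axes are those of the whole tip-tray station (z up; the tray is on the bin's +y side). The lid covers its top.
- bin_lid (a joint): Bin lid angle, rad: 0 shut, grows as it opens, up to 1.8. Stiff hinge: the lid stays at whatever angle it is left (2 to 3 N at its bar moves it).
- lid_hinge (a point): Middle of the lid's hinge line, at the bin's +x rim, 105 mm above the bench; the hinge runs along the y axis of the station. The shut lid reaches from here towards -x.
- lid_bar (a point): Middle of the lid's steel bar: 10 mm thick, 70 mm long, parallel to the hinge and 190 mm from it, 109 mm above the bench when shut. It stands 43 mm clear of the lid's front edge on two arms, so fingers pass on both sides. As the lid opens, the bar swings up and towards +x of the station about the hinge. Its frame turns with the lid.
- tip_tray (a joint): Tip-tray angle, rad: 0 lying level, grows as it is raised, up to 1.05. Free hinge: the tray sinks back to 0 when released.
- tray_hinge (a point): Middle of the tray's hinge line, at its open lip over the bin's +y wall, 113 mm above the bench; the hinge runs along the x axis of the station. The frame is fixed.
- tray_bar (a point): Middle of the tray's steel bar: 10 mm thick, 70 mm long, parallel to the hinge and 195 mm from it on the +y side of the station, 117 mm above the bench when the tray is level. It stands 40 mm clear of the end wall. The tray is 120 mm by 150 mm aluminium, with 25 mm walls on three sides and open towards the bin. As the tray is raised, the bar swings up and towards -y of the station. 
- housing1_c (a point): Centre of an aluminium housing, 84 (x) by 88 (y) by 112 mm (z), 0.6 kg; may be absent. Starts standing on end, z up, vents (-x face) to the robot, four feet (+x face) to the bar. Lying on its feet on the pad its x points down, centre 54 mm above the bench. Pushed below 45 mm height it slides; pushed near its top against the bar it tips, falls beyond about 45 degrees and overhangs the bar a little.
- housing2_c (a point): Centre of an aluminium housing, 84 (x) by 88 (y) by 112 mm (z), 0.6 kg; may be absent. Starts standing on end, z up, vents (-x face) to the robot, four feet (+x face) to the bar. Lying on its feet on the pad its x points down, centre 54 mm above the bench. Pushed below 45 mm height it slides; pushed near its top against the bar it tips, falls beyond about 45 degrees and overhangs the bar a little.
- housing3_c (a point): Centre of an aluminium housing, 84 (x) by 88 (y) by 112 mm (z), 0.6 kg; may be absent. Starts standing on end, z up, vents (-x face) to the robot, four feet (+x face) to the bar. Lying on its feet on the pad its x points down, centre 54 mm above the bench. Pushed below 45 mm height it slides; pushed near its top against the bar it tips, falls beyond about 45 degrees and overhangs the bar a little.
- sink1_c (a point): Centre of a finned aluminium heat sink, 44 by 60 by 26 mm, 90 g; starts flat on the tip tray; not every one is present.
- sink2_c (a point): Centre of a finned aluminium heat sink, 44 by 60 by 26 mm, 90 g; starts flat on the tip tray; not every one is present.
- sink3_c (a point): Centre of a finned aluminium heat sink, 44 by 60 by 26 mm, 90 g; starts flat on the tip tray; not every one is present.
- sink4_c (a point): Centre of a finned aluminium heat sink, 44 by 60 by 26 mm, 90 g; starts flat on the tip tray; not every one is present.
- spool: White solder spool, 56 mm across, 42 mm high; leave it alone. Origin: centre of its underside.
- meter: Hand meter lying flat, 130 by 75 by 34 mm; leave it alone. Origin: centre of its underside.
- mug: White mug, 76 mm across, 90 mm high; leave it alone. Origin: centre of its underside.
Mind the look-alikes: they are no part of the job. Leave any orange look-alike of the part that bears sink4_c alone.

How it is judged:
On the way, in this order (a step that is already met when the one before it is completed fails the run):
1. the bin's lid is opened wide (value of joint bin_lid above 1.2 rad), for 0.2 s.
2. with the lid still open, all heat sinks are in the bin (x of sink1_c in the frame of bin_in between -0.068 and 0.068 m and y of sink1_c in the frame of bin_in between -0.063 and 0.063 m and z of each of sink1_c, sink2_c, sink3_c, sink4_c in the frame of bin_in below 0.098 m and x of sink2_c in the frame of bin_in between -0.068 and 0.068 m and y of sink2_c in the frame of bin_in between -0.063 and 0.063 m and x of sink3_c in the frame of bin_in between -0.068 and 0.068 m and y of sink3_c in the frame of bin_in between -0.063 and 0.063 m and x of sink4_c in the frame of bin_in between -0.068 and 0.068 m and y of sink4_c in the frame of bin_in between -0.063 and 0.063 m and value of joint bin_lid above 0.8 rad), for 0.3 s.
At the end, for the whole second after the job is handed in: Lid shut and tray down (within 0.06 rad); every heat sink inside the bin; every housing lying on its feet (within 0.1 rad), vented cover up, its centre at least 10 mm past the bar's front face, within the pad's outline and 47 to 61 mm above the bench (value of joint each of bin_lid, tip_tray below 0.06 rad and x of sink1_c in the frame of bin_in between -0.068 and 0.068 m and y of sink1_c in the frame of bin_in between -0.063 and 0.063 m and z of each of sink1_c, sink2_c, sink3_c, sink4_c in the frame of bin_in below 0.098 m and x of sink2_c in the frame of bin_in between -0.068 and 0.068 m and y of sink2_c in the frame of bin_in between -0.063 and 0.063 m and x of sink3_c in the frame of bin_in between -0.068 and 0.068 m and y of sink3_c in the frame of bin_in between -0.063 and 0.063 m and x of sink4_c in the frame of bin_in between -0.068 and 0.068 m and y of sink4_c in the frame of bin_in between -0.063 and 0.063 m and angle between each of housing1_c, housing2_c, housing3_c's own x axis and vertical above 3.04 rad and x of housing1_c in the frame of fence between 0.01 and 0.2 m and y of housing1_c in the frame of fence between -0.21 and 0.21 m and height (world z) of housing1_c between 0.047 and 0.061 m and x of housing2_c in the frame of fence between 0.01 and 0.2 m and y of housing2_c in the frame of fence between -0.21 and 0.21 m and height (world z) of housing2_c between 0.047 and 0.061 m and x of housing3_c in the frame of fence between 0.01 and 0.2 m and y of housing3_c in the frame of fence between -0.21 and 0.21 m and height (world z) of housing3_c between 0.047 and 0.061 m); the robot touches nothing.
It fails at once if the spool is moved more than 40 mm (distance of spool from where it was at the start of the episode above 0.04 m).
It fails at once if the meter is moved more than 40 mm (distance of meter from where it was at the start of the episode above 0.04 m).
It fails at once if the mug is moved more than 40 mm (distance of mug from where it was at the start of the episode above 0.04 m).
Of housing1, housing2, housing3 only 2 to 3 are there at a start; the rules pass over those that are not, and their reading is None.
Of sink1, sink2, sink3, sink4 only 2 to 4 are there at a start; the rules pass over those that are not, and their reading is None.
At some moment in a run one of housing1, housing2, housing3 may be knocked a few centimetres aside while the robot is not near it.
Once in a run the grip may slacken for a moment while it holds something.
It also fails if it takes over 210 s, if anything falls off the work surface, if the arm or the gripper's body presses on something with over 40 N, if the wrist force passes 120 N, or if a joint passes its speed limit or range.

### The arm

A 6-joint arm with a two-finger parallel gripper is mounted at the origin on the work surface. World frame = base frame: x ahead of the robot, y to its left, z up, the work surface at z = 0. Lengths are in m, angles in rad, forces in N, time in s.
With the tool pointing down it reaches from about 0.2 to 0.875 m from the base axis. Payload 3.4 kg.
Tool frame: the origin (TCP) lies between the finger pads; the fingertips stand 25 mm ahead of it and the grasp point (between the pads) lies 6 mm ahead of it (r.nose_length is the z of the fingertips in the tool frame, in m); z points along the fingers, y is the line along which they close (so a half turn about z gives the same grasp; the last joint's range is limited). The gripper opens to 94 mm and grips with 3 to 60 N. Pads are 16 mm wide; open, the fingers measure 119 mm over their backs; the gripper's body (75 mm by 177 mm) begins 78 mm behind the grasp point.
Start: joints at [-1.332, 0.276, 1.505, -0, 1.361, -0.121], TCP at [0.202, -0.538, 0.23] pointing down, gripper open.
Joint ranges: [-2.89, 2.89], [-0.75, 2.08], [0.22, 2.7], [-1.18, 4.32], [0.11, 2.71], [-2.7, 2.7]. Speed limits (rad/s): [2.57, 2.57, 3.14, 3.14, 3.14, 3.14].

### API

Orientations are given as a unit quaternion [w, x, y, z].
In Python, from plant import r, gripper_to, inverse_kinematics, vision, models, telemetry gives the robot as it stands. Calls block until the motion is done:
- r.move_to(position, orientation): joint-space move of the TCP to a pose.
- r.move_l(position, rot=None, vel=0.15, guard=None): straight line of the TCP; rot=None keeps the orientation; vel is the mean speed in m/s. With guard (N) it stops when the force on the tool has changed by that much, and returns True; else False.
- r.movej(angles): joint-space move.
- gripper_to(opening, f_grip=None): finger opening in m; f_grip is the grip in N (None keeps the last); returns when the fingers have stopped.
- r.hold(seconds).
- inverse_kinematics(position, orientation): joint angles nearest the present ones, or None.
- vision.snapshot(name): name is "scene" or "side" or "wrist"; returns the picture (480x640x3 uint8, red, green, blue); there is no depth.
- vision.get_calibration(name): a dict with "fx", "fy", "cx", "cy" (pixels), "D" ([k1, k2, p1, p2, k3] as OpenCV has them; the pictures are not rectified), "position" and "orientation" of the camera in the world. Camera axes: x right, y down, z forward; pixel columns grow to the right and rows downward; lengths in m; the calibration is good to about 2 mm. A picture is of the moment at which its call begins: read the wrist's pose just before it. get_calibration takes no time and is no camera call; for the wrist camera it gives the pose at the moment of the call.
A pose or a line that the arm cannot do raises r.PlanningError and nothing moves.
- r.sign_off(): hands the job in; it is judged then, once.
Trained networks look in the newest picture that a camera, given by its name, has taken for a name from the list of things; names that differ only in an ending like _2 or _b are one class to them, and where a whole thing is asked for, a point or a joint stands for the part that bears it (a point fixed in the world has none). Each returns a list of dicts, best first, with "score" (0 to 1); they miss things now and then, are a little off and sometimes report something else, mostly with a low value. They report only what shows in the picture. A call takes as long as a camera call. They do not tell look-alikes from the thing itself.
- models.boxes_of(thing, camera): "at" ([x, y, z] in m, in world coordinates, good to about 4 mm: the middle of the surface that is visible of it).
- models.regions_of(thing, camera): "pixels" (480x640 bool, what is visible of it).
- models.mark_of(thing, camera): "at" ([x, y, z] in m, in world coordinates, good to about 4 mm: a listed point, or the origin of a listed thing).
Readings, each from a call of its own:
- telemetry.current_t(): time.
- telemetry.current_joints(): joint angles.
- telemetry.current_dq(): joint speeds.
- telemetry.current_joint_efforts(): joint torques, N m.
- telemetry.current_ee_pos(): TCP position.
- telemetry.current_tool_rot(): TCP orientation.
- telemetry.current_wrist_force(): force on the tool from outside, world axes, zero at the start.
- telemetry.current_torque(): the same for the moment, N m.
- telemetry.current_opening(): finger opening in m.
- telemetry.current_finger_force(): force on a finger pad.
Only numpy, scipy, OpenCV 4.12 (cv2) and the standard library are available. Lean on these libraries where they do the work, as an engineer would, in place of code of your own. Each camera call takes 0.05 s, during which the arm holds its last target. There are 200 camera calls.

## Working session

There is one attempt and no reset: what is moved stays moved. The work goes in short steps, each a Python script; the robot and the scene stay as the last script left them, time stands still between calls to the robot, and variables do not carry over. Pictures are saved under pics/ and viewed, at most 14 in all, crops included, and the job is handed in when it is done.

```bash
mkdir -p pics; ls; cat > m1.py <<'E'
from plant import r, gripper_to, inverse_kinematics, vision, models, telemetry
import numpy as np, cv2
for c in ("scene","side"):
    im=vision.snapshot(c); cv2.imwrite(f"pics/{c}0.png",im[:,:,::-1])
    k=vision.get_calibration(c); print(c,np.round(k["position"],3),np.round(k["orientation"],3),k["fx"])
    for n in ["fence","bin_in","lid_hinge","lid_bar","tray_hinge","tray_bar","housing1_c","sink1_c","spool","meter","mug"]:
        print(n,[(np.round(d["at"],3).tolist(),round(d["score"],2)) for d in models.mark_of(n,c)])
print(telemetry.current_t())
E
python3 m1.py
```

```text
pics
scene [ 1.189 -0.406  0.909] [-0.327  0.82   0.44  -0.163] 445.31757336793873
fence [([0.56, 0.251, -0.002], 0.72)]
bin_in []
lid_hinge [([0.642, -0.328, 0.099], 0.62), ([0.453, -0.351, 0.103], 0.58)]
lid_bar [([0.452, -0.352, 0.107], 0.95)]
tray_hinge [([0.563, -0.278, 0.115], 0.86)]
tray_bar [([0.533, -0.083, 0.118], 0.86), ([0.749, -0.285, -0.001], 0.74)]
housing1_c [([0.475, 0.262, 0.056], 0.62)]
sink1_c []
spool [([0.59, -0.23, 0.133], 0.6)]
meter [([0.764, -0.078, 0.002], 0.95)]
mug [([0.749, -0.284, -0.0], 0.92)]
side [0.282 0.847 0.834] [ 0.079 -0.152  0.893 -0.417] 505.5843132745571
fence [([0.56, 0.254, -0.003], 0.85)]
bin_in []
lid_hinge [([0.647, -0.332, 0.106], 0.62)]
lid_bar [([0.457, -0.355, 0.111], 0.84)]
tray_hinge [([0.563, -0.279, 0.112], 0.74)]
tray_bar [([0.539, -0.087, 0.12], 0.82)]
housing1_c []
sink1_c [([0.75, -0.282, -0.0], 0.45)]
spool [([0.381, -0.038, -0.0], 0.61)]
meter [([0.766, -0.076, 0.006], 0.87)]
mug [([0.748, -0.284, -0.0], 0.91)]
1.2
```

View pics/scene0.png

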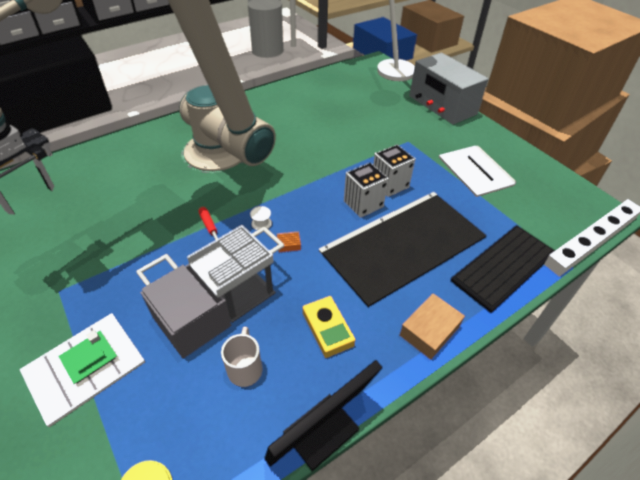

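View pics/side0.png

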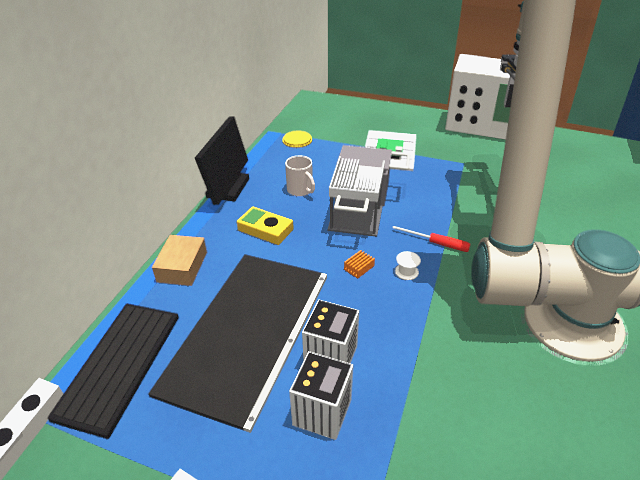

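The scene picture shows two housings at (367,190) and (394,168) standing before the bar, which runs (322,250)–(435,195), and the tray station at about (220,275). The orange look-alike lies on the bench at (289,241), with the mug at (242,360), the meter at (329,326) and the spool at (261,217). In the side picture the housings are at (330,330) and (322,390). I need crops for their corners and to count the sinks.

```bash
cat > m2.py <<'E'
import cv2, numpy as np
a=cv2.imread("pics/side0.png"); b=cv2.imread("pics/scene0.png")
c1=cv2.resize(a[260:445,230:365],None,fx=3.2,fy=3.2,interpolation=cv2.INTER_CUBIC)
c2=cv2.resize(b[135:335,140:300],None,fx=2.2,fy=2.2,interpolation=cv2.INTER_CUBIC)
o=np.zeros((592,800,3),np.uint8); o[:c1.shape[0],:c1.shape[1]]=c1[:592]; o[:c2.shape[0],440:440+c2.shape[1]]=c2
cv2.imwrite("pics/crop1.png",o)
E
python3 m2.py
```

```text
(no output)
```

View pics/crop1.png

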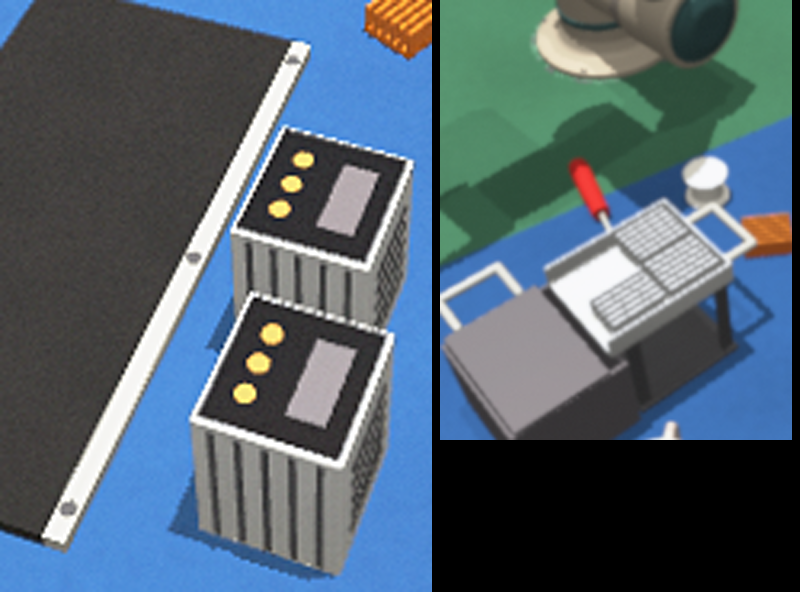

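The crop shows three sinks on the tray, at roughly (655,230), (690,263) and (632,298). The two housings have clear top corners. They stand in front of the bar, which runs from crop (311,45) to (67,550).

```bash
cat > h.py <<'E'
from plant import r, gripper_to, inverse_kinematics, vision, models, telemetry
import numpy as np, cv2
from scipy.spatial.transform import Rotation as R
def ray(px,cam,z):
    k=vision.get_calibration(cam); K=np.array([[k["fx"],0,k["cx"]],[0,k["fy"],k["cy"]],[0,0,1.]])
    u=cv2.undistortPoints(np.array(px,float).reshape(-1,1,2),K,np.array(k["D"]))[:,0]
    q=k["orientation"]; d=R.from_quat(q,scalar_first=True).apply(np.c_[u,np.ones(len(u))])
    p=np.array(k["position"]); return p+d*((z-p[2])/d[:,2])[:,None]
def quat(yaw,tilt=0.):
    """Tool down; tool y along horizontal dir yaw+90deg; tilt leans tool z towards horizontal direction yaw."""
    x=np.array([np.cos(yaw),np.sin(yaw),0]); z=np.array([0,0,-1.])*np.cos(tilt)+x*np.sin(tilt)
    y=np.array([-np.sin(yaw),np.cos(yaw),0])
    xx=np.cross(y,z)
    return R.from_matrix(np.c_[xx,y,z]).as_quat(scalar_first=True)
def xf(o,yaw,p):
    c,s=np.cos(yaw),np.sin(yaw); p=np.asarray(p,float)
    return np.array([o[0]+c*p[0]-s*p[1],o[1]+s*p[0]+c*p[1],p[2]])
E
cat > m3.py <<'E'
from h import *
f=lambda L:np.array(L)/3.2+[230,260]
bar=ray(f([(311,45),(67,550)]),"side",.012); print("bar",bar.round(3),np.linalg.norm(bar[1]-bar[0]),bar.mean(0))
d=bar[1]-bar[0]; print("fence yaw",np.arctan2(-d[0],d[1]))
for L in ([(287,127),(412,162),(365,266),(232,232)],[(250,293),(393,337),(340,466),(193,418)]):
    c=ray(f(L),"side",.112); e=c-np.roll(c,-1,0)
    print(c.mean(0).round(3),np.linalg.norm(e,axis=1).round(3),[round(float(np.arctan2(v[1],v[0])),3) for v in (c[0]-c[1],c[3]-c[2],)],[round(float(np.arctan2(-v[0],v[1])),3) for v in (c[3]-c[0],c[2]-c[1])])
print(inverse_kinematics([.4545,-.353,.2],quat(.13)),inverse_kinematics([.4545,-.353,.2],quat(.13+np.pi)))
print(telemetry.current_joints(),R.from_quat(telemetry.current_tool_rot(),scalar_first=True).as_matrix().round(2))
E
python3 m3.py
```

```text
bar [[0.554 0.04  0.012]
 [0.553 0.463 0.012]] 0.42288130069343943 [0.55334657 0.25109984 0.012     ]
fence yaw 0.0031706777664226794
[0.473 0.255 0.112] [0.08  0.083 0.079 0.087] [-0.036, 0.017] [-0.03, -0.041]
[0.449 0.378 0.112] [0.083 0.084 0.08  0.085] [-0.031, -0.024] [-0.0, -0.032]
[-7.81246196e-01  2.94983751e-01  1.55464067e+00 -4.44089210e-16
  1.29196823e+00 -2.48204252e+00] [-7.81246196e-01  2.94983751e-01  1.55464067e+00 -4.44089210e-16
  1.29196823e+00  6.59550131e-01]
[-1.33202309e+00  2.75878932e-01  1.50490345e+00 -9.66334482e-06
  1.36071593e+00 -1.20967637e-01] [[ 0.94  0.35  0.  ]
 [ 0.35 -0.94 -0.  ]
 [-0.    0.   -1.  ]]
```

```bash
cat > s1.py <<'E'
from h import *
H=np.array([.645,-.330,0]); Y=.128
def P(t): return xf(H,Y,[-.19*np.cos(t)+.004*np.sin(t),0,.105+.19*np.sin(t)+.004*np.cos(t)+.006])
for q in (quat(Y-np.pi/2),quat(Y+np.pi/2)):
    print([None if (s:=inverse_kinematics(P(t),q)) is None else s.round(2) for t in (0,.8,1.5)])
q=quat(Y-np.pi/2) if abs(inverse_kinematics(P(0),quat(Y-np.pi/2))[5])<1.6 else quat(Y+np.pi/2)
gripper_to(.034)
r.move_to(P(0)+[0,0,.1],q)
print(r.move_l(P(0),vel=.1,guard=8), telemetry.current_ee_pos())
gripper_to(0,f_grip=25); print("op",telemetry.current_opening())
for t in np.arange(.1,1.51,.1):
    r.move_l(P(t),vel=.1); f=telemetry.current_wrist_force(); print(round(t,1),np.round(f,1),round(telemetry.current_opening(),4))
    if np.linalg.norm(f)>60: break
cv2.imwrite("pics/lid1.png",vision.snapshot("scene")[:,:,::-1]); print(telemetry.current_t())
E
python3 s1.py
```

```text
[array([-0.78,  0.37,  1.67, -0.  ,  1.1 , -0.91]), array([-0.7 ,  0.34,  1.37, -0.  ,  1.44, -0.83]), array([-0.58,  0.48,  1.02, -0.  ,  1.64, -0.71])]
[array([-0.78,  0.37,  1.67, -0.  ,  1.1 ,  2.23]), array([-0.7 ,  0.34,  1.37, -0.  ,  1.44,  2.31]), array([-0.58,  0.48,  1.02, -0.  ,  1.64,  2.44])]
False [ 0.45693061 -0.35468841  0.11563118]
op 0.00879470258448397
0.1 [-6.2 -1.6 -0.5] 0.0093
0.2 [-5.9 -1.3  1.3] 0.0094
0.3 [-6.2 -2.2  1.6] 0.0088
0.4 [-7.2 -1.6  2.3] 0.009
0.5 [-7.3 -1.2  4.3] 0.0089
0.6 [-8.5 -0.1  6. ] 0.009
0.7 [-8.  -1.5  7. ] 0.0092
0.8 [-9.9 -0.7  9.4] 0.0093
0.9 [-9.5  0.7 11.6] 0.0092
1.0 [-7.   0.6 11.8] 0.0091
1.1 [-4.4  1.1 10. ] 0.009
1.2 [-3.4  1.9  9. ] 0.0093
1.3 [-1.7  1.4  7.4] 0.0092
1.4 [-0.9  2.6  6.3] 0.0092
1.5 [0.8 3.1 5.8] 0.0093
10.2667
```

```bash
cat > s2.py <<'E'
from h import *
gripper_to(.04); p=np.array(telemetry.current_ee_pos()); r.move_l(p+[0,0,.09],vel=.15)
vision.snapshot("side"); print("lid_bar",[(np.round(d["at"],3),d["score"]) for d in models.mark_of("lid_bar","side")])
H=np.array([.563,-.2785,0]); Y=.134
def P(t): return xf(H,Y,[0,.195*np.cos(t)-.004*np.sin(t),.113+.195*np.sin(t)+.004*np.cos(t)+.006])
q=min((quat(Y),quat(Y+np.pi)),key=lambda q:abs(inverse_kinematics(P(0),q)[5]))
r.move_l(np.array([.45,-.2,.4]),vel=.25)
gripper_to(.034); r.move_to(P(0)+[0,0,.1],q)
print(r.move_l(P(0),vel=.1,guard=8)); gripper_to(0,f_grip=40); print("op",telemetry.current_opening())
for t in list(np.arange(.1,.95,.1))+[.98]:
    r.move_l(P(t),vel=.1); f=telemetry.current_wrist_force(); print(round(t,2),np.round(f,1),round(telemetry.current_opening(),4))
    if telemetry.current_opening()<.006 or np.linalg.norm(f)>60: break
r.hold(1)
a=vision.snapshot("scene"); b=vision.snapshot("side")
c=np.hstack([cv2.resize(a[130:380,100:330],(400,435)),cv2.resize(b[90:290,280:464],(400,435))])
cv2.imwrite("pics/tray1.png",c[:,:,::-1]); print(telemetry.current_t())
E
python3 s2.py
```

```text
lid_bar [(array([ 0.642, -0.328,  0.298]), 0.67)]
False
op 0.00872943243201394
0.1 [ 0.9  6.6 -1.6] 0.0097
0.2 [ 1.6  6.7 -1.8] 0.009
0.3 [-0.5  6.3 -1.1] 0.0088
0.4 [-0.3  7.3  0.3] 0.0088
0.5 [-0.5  8.1  0.9] 0.0089
0.6 [-1.4 10.1  3.8] 0.0086
0.7 [-1.2 10.8  5.4] 0.0086
0.8 [-2.6 10.9  9.5] 0.0085
0.9 [-2.9 11.7 12.7] 0.0083
0.98 [-2.9 11.1 13.5] 0.0089
20.9583
```

View pics/tray1.png

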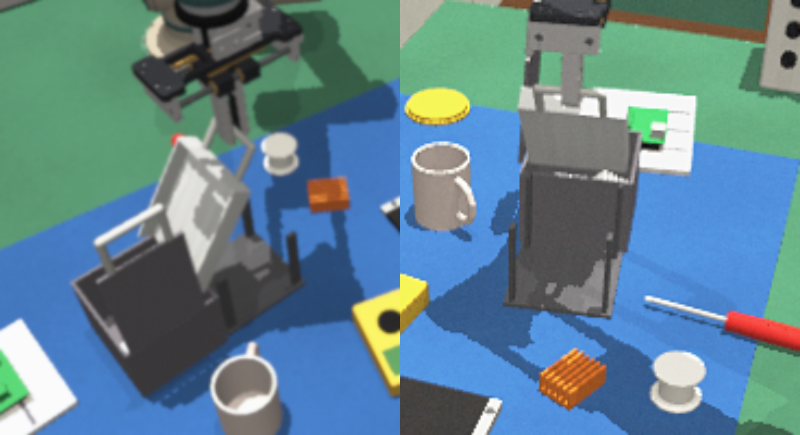

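The left crop shows the lid open and the tray raised, with no sinks visible apart from shadows at about (205,215). I'll lower the tray and check.

```bash
cat > s3.py <<'E'
from h import *
H=np.array([.563,-.2785,0]); Y=.134
def P(t): return xf(H,Y,[0,.195*np.cos(t)-.004*np.sin(t),.113+.195*np.sin(t)+.004*np.cos(t)+.006])
for t in list(np.arange(.9,-.01,-.15))+[0]: r.move_l(P(t),vel=.12)
gripper_to(.036); r.move_l(P(0)+[0,0,.12]); 
r.move_l(xf([.575,-.339,0],.13,[-.09,-.0,.42]),vel=.25)
a=vision.snapshot("scene"); b=vision.snapshot("wrist")
for cam in("wrist","scene"): print([(np.round(d["at"],3),round(d["score"],2)) for d in models.mark_of("sink1_c",cam)])
cv2.imwrite("pics/w2.png",np.hstack([cv2.resize(a[130:380,100:330],(345,375)),cv2.resize(b,(455,341))[:,:] if 0 else cv2.copyMakeBorder(cv2.resize(b,(455,341)),0,34,0,0,0)])[:,:,::-1]); print(telemetry.current_t())
E
python3 s3.py
```

```text
[]
[]
27.05
```

View pics/w2.png

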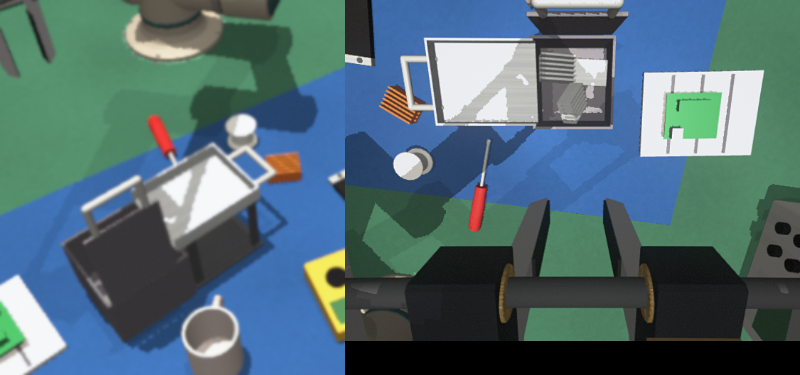

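The tray is empty and the sinks are in the bin, seen at about (560,70) and (572,100) in the wrist view. Next I'll shut the lid along the reverse arc.

```bash
cat > s4.py <<'E'
from h import *
H=np.array([.645,-.330,0]); Y=.128
def P(t): return xf(H,Y,[-.19*np.cos(t)+.004*np.sin(t),0,.105+.19*np.sin(t)+.004*np.cos(t)+.006])
q=quat(Y-np.pi/2)
r.move_to(P(1.5)+[0,0,.1],q); print(r.move_l(P(1.5),vel=.12,guard=8)); gripper_to(0,f_grip=25); print(telemetry.current_opening())
for t in list(np.arange(1.4,.05,-.1))+[0.,-.02]:
    g=r.move_l(P(t),vel=.1,guard=30); f=telemetry.current_wrist_force(); print(round(t,2),g,np.round(f,1),round(telemetry.current_opening(),4))
    if g or telemetry.current_opening()<.006: break
gripper_to(.036); r.move_l(P(0)+[0,0,.06]); gripper_to(0)
print("press",r.move_l(P(0)+[0,0,.0],vel=.04,guard=8),telemetry.current_ee_pos()); r.move_l(P(0)+[0,0,.25],vel=.2)
a=vision.snapshot("scene"); b=vision.snapshot("side")
for n in("lid_bar","tray_bar"): print([[(np.round(d["at"],3),round(d["score"],2)) for d in models.mark_of(n,c)] for c in("scene","side")])
print([(np.round(d["at"],3),round(d["score"],2)) for c in("scene","side") for d in models.mark_of("housing1_c",c)])
cv2.imwrite("pics/lid2.png",np.hstack([cv2.resize(a[130:380,100:330],(345,375)),cv2.resize(b[230:450,230:450],(375,375))])[:,:,::-1]); print(telemetry.current_t())
cv2.imwrite("pics/side2.png",b[:,:,::-1])
E
python3 s4.py
```

```text
False
0.009315502102370024
1.4 False [-0.4 -0.3  3.2] 0.009
1.3 False [-2.4 -0.2  4.9] 0.0093
1.2 False [-2.3 -0.3  5. ] 0.0094
1.1 False [-3.1 -1.7  4.2] 0.0091
1.0 False [-2.9 -1.8  3.8] 0.0091
0.9 False [-2.8 -2.5  1.7] 0.0089
0.8 False [-2.1 -4.3  1.5] 0.0093
0.7 False [-1.6 -5.8  1.2] 0.0092
0.6 False [-0.9 -5.6  0.3] 0.0093
0.5 False [-2.1 -5.9  1.1] 0.0093
0.4 False [-2.6 -4.9  0.7] 0.0092
0.3 False [-2.7 -5.2  0.5] 0.0088
0.2 False [-3.9 -6.   0.6] 0.0091
0.1 False [-4.1 -5.8 -0.4] 0.0095
0.0 False [-4.8 -7.  -0.1] 0.009
-0.02 False [-5.4 -8.1 -0.4] 0.0084
press True [ 0.4564534  -0.35420758  0.13900201]
[[], [(array([ 0.457, -0.358,  0.11 ]), 0.95)]]
[[(array([ 0.535, -0.085,  0.119]), 0.88)], [(array([ 0.54 , -0.086,  0.118]), 0.97)]]
[(array([0.476, 0.261, 0.056]), 0.73), (array([ 0.748, -0.287, -0.001]), 0.17)]
39.7167
```

View pics/lid2.png

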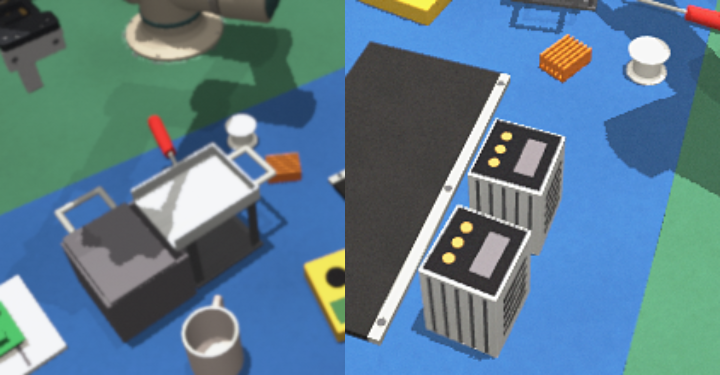

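The lid is shut: the press test met the bar's top at 0.114 m. The tray is level, and the housings have not moved (right crop, about (515,165) and (475,250)). Next I'll push and tip the near one.

```bash
cat > s5.py <<'E'
import sys
from h import *
y=float(sys.argv[1]); back=float(sys.argv[2]); T=.3
q=quat(0,T) if abs(inverse_kinematics([.4,y,.2],quat(0,T))[5])<1.9 else None
off=r.nose_length*np.array([np.sin(T),0,-np.cos(T)])
tcp=lambda x,z: np.array([x,y,z])-off
lo=back-.055
gripper_to(.048)
r.move_to(tcp(lo,.22),q); r.move_l(tcp(lo,.02),vel=.15)
g=r.move_l(tcp(.50,.02),vel=.05,guard=10)
p=np.array(telemetry.current_ee_pos()); x0=(p+off)[0]; print("contact",g,x0,np.round(telemetry.current_wrist_force(),1))
if not g: raise SystemExit
r.move_l(tcp(x0-.03,.02)); r.move_l(tcp(x0-.03,.098))
for k,d in enumerate(np.radians(np.arange(0,64,6))):
    X=x0+.084-.084*np.cos(d)+.1*np.sin(d)+.002; Z=.084*np.sin(d)+.1*np.cos(d)-.002
    r.move_l(tcp(X,Z),vel=.06); f=telemetry.current_wrist_force(); print(k,np.round(f,1))
    if np.linalg.norm(f)>40: break
r.move_l(np.array(telemetry.current_ee_pos())+[-.02,0,.08],vel=.2); r.move_l(tcp(.36,.25),vel=.25)
b=vision.snapshot("side"); a=vision.snapshot("scene"); n=sys.argv[3]
print([(np.round(d["at"],3),round(d["score"],2)) for c in("scene","side") for d in models.mark_of("housing1_c",c)])
cv2.imwrite(f"pics/h{n}.png",np.hstack([cv2.resize(a[110:310,280:500],(412,375)),cv2.resize(b[230:450,140:360],(375,375))])[:,:,::-1]); print(telemetry.current_t())
E
python3 s5.py .257 .431 A
```

```text
contact True 0.42713632127769163 [ 0.2 -0.4 -0.4]
0 [-2.8  2.  -0.7]
1 [-2.9 -0.4 -0.5]
2 [-2.5  1.   0.1]
3 [-2.   0.9  1.6]
4 [-1.1  0.7  1.7]
5 [ 0.8 -0.3 -0.7]
6 [ 0.3 -0.4 -0. ]
7 [0.3 0.8 0.4]
8 [ 0.8 -0.1 -0.2]
9 [-1.2 -0.1  0.2]
10 [0.8 0.1 0.2]
[(array([0.582, 0.261, 0.054]), 0.9), (array([ 0.763, -0.077, -0.   ]), 0.21), (array([0.576, 0.256, 0.05 ]), 0.76), (array([ 0.644, -0.332,  0.106]), 0.35)]
52.65
```

View pics/hA.png

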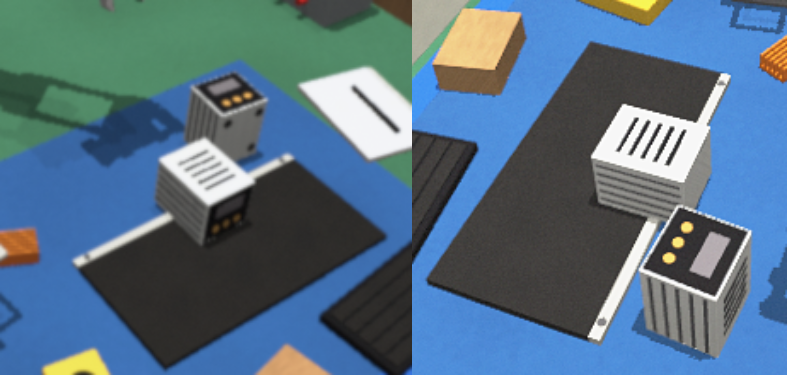

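Housing A lies on its feet with the vents up at (640,150). Housing B's centre has moved about 15 px, so I'm re-measuring it from the new corners: (683,205), (750,232), (715,293) and (642,268).

```bash
cat > m4.py <<'E'
from h import *
c=ray((np.array([(683,205),(750,232),(715,293),(642,268)])-[412,0])/(375/220)+[140,230],"side",.112)
print(c.round(3),c.mean(0).round(3),[np.arctan2(v[1],v[0]).round(3) for v in (c[0]-c[1],c[3]-c[2])],[np.arctan2(-v[0],v[1]).round(3) for v in (c[3]-c[0],c[2]-c[1])])
vision.snapshot("side")
for L in ([(602,155),(622,105),(711,122),(686,178)],):
    t=ray((np.array(L)-[412,0])/(375/220)+[140,230],"side",.096); print("A top",t.round(3),t.mean(0).round(3))
E
python3 m4.py
```

```text
[[0.506 0.338 0.112]
 [0.43  0.347 0.112]
 [0.44  0.425 0.112]
 [0.516 0.422 0.112]] [0.473 0.383 0.112] [np.float64(-0.126), np.float64(-0.036)] [np.float64(-0.122), np.float64(-0.127)]
A top [[0.622 0.291 0.096]
 [0.633 0.213 0.096]
 [0.523 0.204 0.096]
 [0.521 0.291 0.096]] [0.575 0.25  0.096]
```

```bash
python3 - <<'E'
s=open('s5.py').read()
s=s.replace('g=r.move_l(tcp(.50,.02),vel=.05,guard=10)','''for i in range(4):
    g=r.move_l(tcp(.485,.02),vel=.03,guard=10); xx=(np.array(telemetry.current_ee_pos())+off)[0]; print(g,xx)
    if not g or xx>.455: break''')
open('s5.py','w').write(s)
E
python3 s5.py .383 .428 B
```

```text
True 0.46351127911326573
contact True 0.46351127911326573 [-0.6  0.5  1.1]
0 [-4.6  1.5  2.7]
1 [-5.4  0.   3.9]
2 [-5.1  0.3  6.1]
3 [-3.3 -1.   5.3]
4 [-1.7  0.4  3.5]
5 [-0.5 -0.2  0.9]
6 [-0.5  0.6  0.5]
7 [-0.7  0.3  0. ]
8 [-0.1  0.5 -0.8]
9 [-0.4 -0.8 -0.7]
10 [ 0.1 -0.3  0.9]
[(array([0.58 , 0.26 , 0.055]), 0.64), (array([0.578, 0.254, 0.053]), 0.58)]
64.925
```

View pics/hB.png

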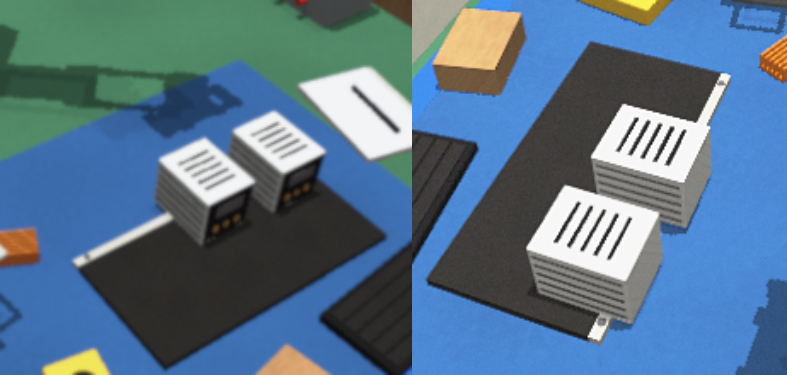

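Both housings lie with their vents up. Their centres are only about 22 mm past the bar's front face, so I'll nudge each about 15 mm further for margin.

```bash
cat > s6.py <<'E'
from h import *
T=.3; q=quat(0,T); off=r.nose_length*np.array([np.sin(T),0,-np.cos(T)])
for y in (.383,.252):
    tcp=lambda x,z: np.array([x,y,z])-off
    r.move_to(tcp(.45,.2),q); r.move_l(tcp(.45,.045)); r.move_l(tcp(.533,.045),vel=.04); print(np.round(telemetry.current_wrist_force(),1))
    r.move_l(tcp(.45,.045)); r.move_l(tcp(.45,.2))
r.move_l(tcp(.36,.28)); 
r.move_to([.3,-.1,.35],quat(0))
b=vision.snapshot("side"); a=vision.snapshot("scene")
for n in("housing1_c","lid_bar","tray_bar","spool","mug","meter"): print(n,[(np.round(d["at"],3),round(d["score"],2)) for c in("scene","side") for d in models.mark_of(n,c)])
cv2.imwrite("pics/end.png",np.hstack([cv2.resize(a[110:400,60:500],(440,290)),cv2.copyMakeBorder(cv2.resize(b[140:430,140:440],(300,290)),0,0,0,0,0)])[:,:,::-1]); print(telemetry.current_t())
E
python3 s6.py
```

```text
[-8.6  0.8  4.6]
[-9.1  0.4  8. ]
housing1_c [(array([0.595, 0.258, 0.055]), 0.91), (array([0.594, 0.253, 0.05 ]), 0.7)]
lid_bar [(array([ 0.455, -0.352,  0.109]), 0.94), (array([ 0.456, -0.354,  0.109]), 0.63)]
tray_bar [(array([ 0.534, -0.084,  0.119]), 0.7), (array([ 0.54 , -0.086,  0.12 ]), 0.72)]
spool [(array([ 0.378, -0.036,  0.004]), 0.89), (array([0.593, 0.252, 0.051]), 0.58), (array([ 0.38 , -0.036, -0.   ]), 0.55)]
mug [(array([ 0.75 , -0.287, -0.003]), 0.64), (array([ 0.762, -0.078, -0.002]), 0.33), (array([ 0.747, -0.282, -0.002]), 0.8)]
meter [(array([ 0.762, -0.076, -0.002]), 0.56), (array([ 0.558,  0.252, -0.   ]), 0.21), (array([ 0.768, -0.08 ,  0.005]), 0.96)]
79.5833
```

View pics/end.png

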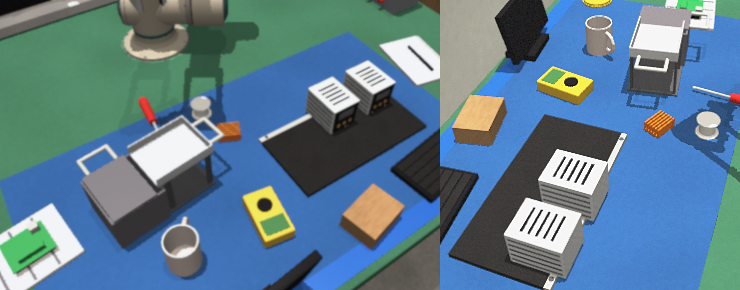

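The final picture shows both housings lying vents-up on the pad at (575,185) and (543,235). The lid is shut, the tray is level and empty, and the spool, meter and mug are where they started.

```bash
python3 -c "
from plant import r
print(r.sign_off())"
```

```text
the job is handed in; nothing more can be done
None
```

I've handed the job in at about 80 s of robot time: both housings lie on their feet on the pad with the vents up, the heat sinks (three seen on the tray) are in the bin with the lid shut and the tray down, and the spool, meter and mug were left alone. No verdict came back.

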